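# Clamp the well plate on the shaker

### The arm

A 6-joint arm with a two-finger parallel gripper is mounted at the origin on the work surface. World frame = base frame: x ahead of the robot, y to its left, z up, the work surface at z = 0. Lengths are in m, angles in degrees, forces in N, time in s.
With the tool pointing down it reaches from about 0.4 to 0.825 m from the base axis. Payload 7 kg.
Tool frame: the origin (TCP) lies midway between the tips of the shut fingers; the grasp point (between the pads) lies 19 mm behind it; z points along the fingers, y is the direction in which the jaws open and shut (so a half turn about z gives the same grasp; the last joint's range is limited). The gripper opens to 88 mm and grips with 3 to 60 N. Pads are 19 mm wide; open, the fingers measure 130 mm over their backs; the gripper's body (78 mm by 193 mm) begins 47 mm behind the grasp point.
Start: joints at [83.543, 20.546, 0.682, 0, -70.136, -16.507], TCP at [0.263, 0.621, 0.227] pointing down, gripper open.
Joint ranges: [-176.03, 176.03], [-82.01, 121.73], [-58.28, 71.71], [-173.87, 95.51], [-174.79, -0.11], [-173.66, 173.66]. Speed limits (degrees/s): [136.94, 136.94, 172.46, 180, 180, 180].

### API

Orientations are given as [roll, pitch, yaw] about the fixed x, y, z axes, in that order (R = Rz(yaw) Ry(pitch) Rx(roll)).
In Python, from plant import ctrl, snapshot gives the robot as it stands.
- The arm moves only by the shell command python3 -m pendant 'ROWS'. ROWS is JSON, a list of rows, each a list of 7 numbers: the shift along the tool's x, y, z in m, then the turn, a rotation vector about the tool's x, y, z in rad, then the opening, from -1 (shut) to 1 (fully open), so that 0 is half open. In form: [[x, y, z, ax, ay, az, jaw], ...]. A call has 1 to 12 rows; each row is the pose to reach, as a shift and turn from the pose commanded when the call began, along the tool's axes at that moment; what a row does not reach only later rows make up. A row lasts 1/8 s, in which the tool goes at most 62.5 mm and 10.7 degrees, less where a joint would pass 70% of its speed; a pose out of reach is approached as far as the arm can. A call with a gripper value outside its range is refused whole. The fingers move at their own pace and stop on an object; the grip force is fixed at half the most. Time passes only in rows, so rows that repeat a pose let the fingers close. It gives the time, the measured TCP pose, the force and the opening at its end, in the units of the state.
- ctrl.get_obs(): the state, without advancing time (a new reading comes with each control period).
- snapshot(name): name is "side" or "top" or "wrist"; returns a dict with "image" (480x640x3 uint8, blue, green, red), "mtx" (3x3 intrinsics, pixels), "eye" and "attitude" of the camera in the world; the wrist camera has in their place "tool_from_camera" (4x4, takes a point from camera to tool coordinates, whose origin is the TCP and whose axes are the flange's). Camera axes: x right, y up, looking along -z (the intrinsics and any distortion apply to the point x, -y, -z); pixel columns grow to the right and rows downward; lengths in m; the calibration is good to about 2 mm. A picture is of the moment at which its call begins: read the wrist's pose just before it. There is no depth.
- ctrl.close_job(): hands the job in, once; it reports no verdict.
The state is a dict: "clock": time; "joint_pos": joint angles; "qvel": joint speeds; "tau": joint torques, N m; "tool_pos": TCP position; "orientation": TCP orientation; "force": force on the tool from outside, world axes, zero at the start; "moment": the same for the moment, N m; "opening": finger opening in m.
Only numpy, scipy, OpenCV 4.12 (cv2) and the standard library are available. Lean on these libraries where they do the work, as an engineer would, in place of code of your own. Each camera call takes 0.05 s, during which the arm holds its last target.

### The job

Clamp the loose 96-well plate on the microplate shaker: with the fingertips, push the orange clamp knob along its slot towards the rear of the shaker until it meets the corner, then push it to the shaker's right into the short leg, all the way to its end, so that the jaw holds the plate against the rear stop. Only push the knob, do not pinch it; do not touch or lift the plate, and leave the other things on the bench where they stand.

Things in the scene. Friction and masses are not known exactly. Their poses are not given: they have to be found in the camera images.
- shaker: Microplate shaker, white housing 270 (x) x 200 (y) x 88 mm, fixed to the bench. Origin on the bench under its centre; x points from its control panel (robot's side) to its rear, y to its left, z up. Grey platform 260 x 170 mm on top, its top face at z 110 mm, does not move; steel rear stop with its inner face at x +118 mm. Only the knob rises above z 125 mm.
- knob (a point): Centre of the orange finger knob, 24 x 24 mm, 32 mm tall, flats facing the shaker's x and y; underside 6 mm above the gate plate, top 160 mm and this point 144 mm above the bench. Cannot turn or be lifted; its 10 mm pin follows the L-shaped slot, 1.5 mm play each side: along the shaker's +x, then to -y. Stays where it is left.
- corner (a point): Middle of the corner of the 13 mm wide L-shaped slot, on top of the stainless gate plate (shaker frame: x -50, y 0, z 122 mm; the plate spans x -115 to -26, y -62 to 62 mm). The long leg comes from the shaker's front to here, the short leg leaves to its right (-y). The slot's rear wall stops the knob 1.5 mm beyond this point.
- lock_end (a point): Where the pin stands when home in the short leg, on top of the gate plate (shaker frame: x -50, y -20, z 122 mm); a green dot lies 17 mm further to the right. The slot's end wall stops the knob 1.5 mm beyond this point.
- clamp (a joint): Travel (m) of the clamp slide, with knob and jaw, along the shaker's +x: 0 = open, 0.0415 = against the end of the long leg, 0.0385 to 0.0415 while the pin is in the short leg. Starts at 0 to 0.010. Moves against 6.5 N of friction, over the last 6 mm also the jaw's spring: 9 to 12 N in all.
- lock_knob (a joint): Travel (m) of the knob to the shaker's right (-y): 0 = in line with the long leg, 0.0215 = against the end of the short leg. Moves against 2 N of friction and the pin's rubbing in the slot.
- jaw: Black sprung jaw of the clamp, 12 x 110 x 10 mm, just above the platform on the plate's near side. It pushes the plate to the rear stop, then gives way on its spring (2 to 4 N). Its origin is the shaker's, shifted by the slide's travel: not a point on the jaw.
- plate: Loose 96-well plate, white with pink-filled wells, 85.5 (x) x 127.8 (y) x 14.4 mm, about 90 g, on the platform between jaw and rear stop; at the start 5 to 18 mm short of the stop and a little askew. Origin centre of its underside; against the stop it is at x +75 mm in the shaker's frame.
- tube_rack: green block rack of capped microtubes, 122 x 84 x 48 mm (60 mm over the caps); origin centre of its underside. Bystander.
- tip_box: blue box of pipette tips, 120 x 82 x 64 mm; origin centre of its underside. Bystander.
- amber_bottle: closed amber bottle, 56 mm diameter, 135 mm tall; origin centre of its underside. Bystander.
- buffer_jar: white jar with blue cap, 52 mm diameter, 90 mm tall; origin centre of its underside. Bystander.
- skirted_tube: self-standing pale tube with orange-red cap, 33 mm diameter, 112 mm tall; origin centre of its underside. Bystander.
- wash_trough: clear open tray, 140 x 95 x 42 mm, light; origin centre of its underside. Bystander.
- marker_pen: white marker pen with blue cap lying on the bench, 120 mm long, 14 mm thick; origin centre of its underside. Bystander.
Mind the look-alikes: they are no part of the job. Of the things shaped like the plate, the white one is meant.

How it is judged:
By the outcome, as a careful person would: the job done as asked, in the order asked, and still so for the second after the job is handed in, with the robot touching nothing.
It also fails if it takes over 45 s, if anything falls off the work surface, if the arm or the gripper's body presses on something with over 40 N, if the wrist force passes 120 N, or if a joint passes its speed limit or range.

## Working session

There is one attempt and no reset: what is moved stays moved. The work goes in short steps, Python scripts to look and compute and a shell command to move; the robot and the scene stay as the last step left them, time stands still between calls to the robot, and variables do not carry over. Pictures are saved under pics/ and viewed, and the job is handed in when it is done.

```bash
ls; mkdir -p pics
python3 - <<'E'
from plant import ctrl, snapshot
import cv2
o=ctrl.get_obs()
print({k:o[k] for k in("clock","tool_pos","orientation","opening","force")})
for n in("top","side","wrist"):
    s=snapshot(n); cv2.imwrite(f"pics/{n}0.png",s["image"]); print(n,{k:v for k,v in s.items() if k!="image"})
E
```

```text
pics
{'clock': 0.0, 'tool_pos': array([0.26319857, 0.62103786, 0.22559912]), 'orientation': array([ 1.79903083e+02, -8.61541843e-03, -2.29729004e+01]), 'opening': 0.0874577830599298, 'force': array([-0.02561342, -0.41627534, -0.06450288])}
top {'mtx': array([[435.67898927,   0.        , 321.49049234],
       [  0.        , 435.67898927, 241.3339873 ],
       [  0.        ,   0.        ,   1.        ]]), 'eye': array([0.47975083, 0.07359038, 0.99421778]), 'attitude': array([  2.15432526,  -0.32425443, -89.97978703])}
side {'mtx': array([[506.72965047,   0.        , 317.72170412],
       [  0.        , 506.72965047, 244.23832015],
       [  0.        ,   0.        ,   1.        ]]), 'eye': array([0.38764491, 0.77439609, 0.95413521]), 'attitude': array([  41.02408874,    0.47038177, -168.31552425])}
wrist {'mtx': array([[403.61560268,   0.        , 314.23830796],
       [  0.        , 403.61560268, 234.39988094],
       [  0.        ,   0.        ,   1.        ]]), 'tool_from_camera': array([[ 8.21636094e-04,  9.69210096e-01,  2.46233861e-01,
         6.56427689e-02],
       [ 9.99999479e-01, -9.45502690e-04,  3.84817451e-04,
        -8.59203621e-04],
       [ 6.05783737e-04,  2.46233417e-01, -9.69210368e-01,
        -1.58508158e-01],
       [ 0.00000000e+00,  0.00000000e+00,  0.00000000e+00,
         1.00000000e+00]])}
```

View pics/top0.png

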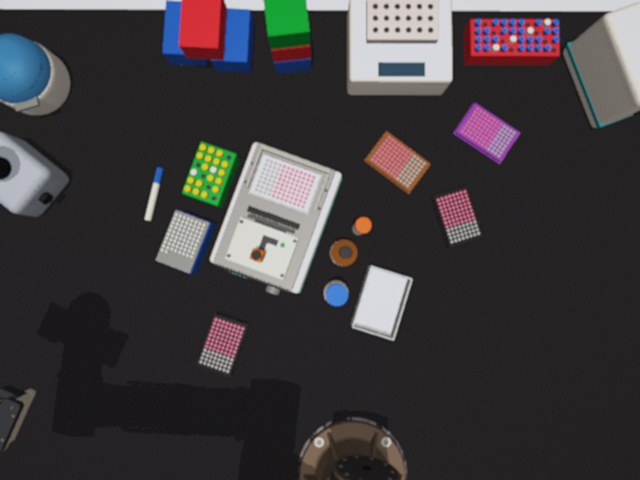

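View pics/side0.png

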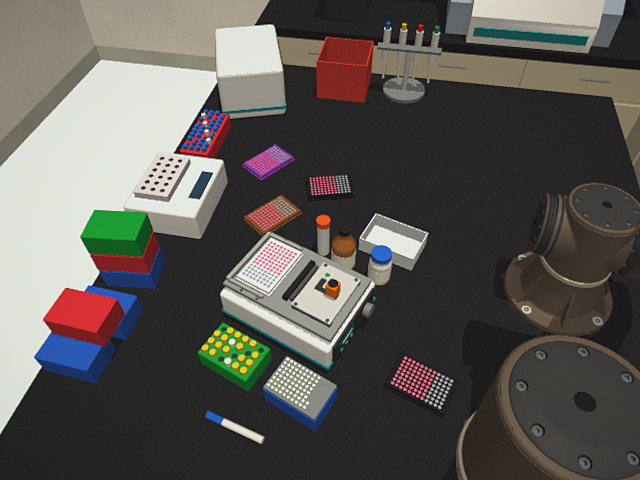

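Top view: the shaker is at about (277,218), with the white plate on it at (287,182) and its knob at about (258,255). Candidate orange things are the knob (258,255), the tube cap (363,226) and the orange-framed plate (397,162). The knob is the one on the gate plate with the L slot. I'll confirm this in an enlarged crop.

```bash
cat > h.py <<'E'
import numpy as np, cv2
from scipy.spatial.transform import Rotation as R
def ray(s,uv):
    d=np.linalg.inv(s["mtx"])@np.array([uv[0],uv[1],1.]); d=np.array([d[0],-d[1],-d[2]])
    if "eye" in s: M=R.from_euler("xyz",s["attitude"],degrees=True).as_matrix(); return np.array(s["eye"]),M@d
    T=s["T"]@s["tool_from_camera"]; return T[:3,3],T[:3,:3]@d
def onz(s,uv,z):
    e,d=ray(s,uv); return e+d*(z-e[2])/d[2]
def proj(s,p):
    if "eye" in s: M=R.from_euler("xyz",s["attitude"],degrees=True).as_matrix();e=np.array(s["eye"])
    else: T=s["T"]@s["tool_from_camera"];M=T[:3,:3];e=T[:3,3]
    c=M.T@(np.array(p)-e); q=s["mtx"]@np.array([c[0],-c[1],-c[2]]); return q[:2]/q[2]
def tri(r):
    A=np.zeros((3,3));b=np.zeros(3)
    for e,d in r:
        d=d/np.linalg.norm(d);P=np.eye(3)-np.outer(d,d);A+=P;b+=P@e
    return np.linalg.solve(A,b)
E
python3 - <<'E'
import cv2
a=cv2.imread("pics/top0.png")[135:300,200:350]; cv2.imwrite("pics/topc.png",cv2.resize(a,None,fx=3.6,fy=3.6,interpolation=cv2.INTER_CUBIC))
a=cv2.imread("pics/side0.png")[225:375,215:385]; cv2.imwrite("pics/sidec.png",cv2.resize(a,None,fx=4,fy=4,interpolation=cv2.INTER_CUBIC))
E
```

```text
(no output)
```

View pics/topc.png

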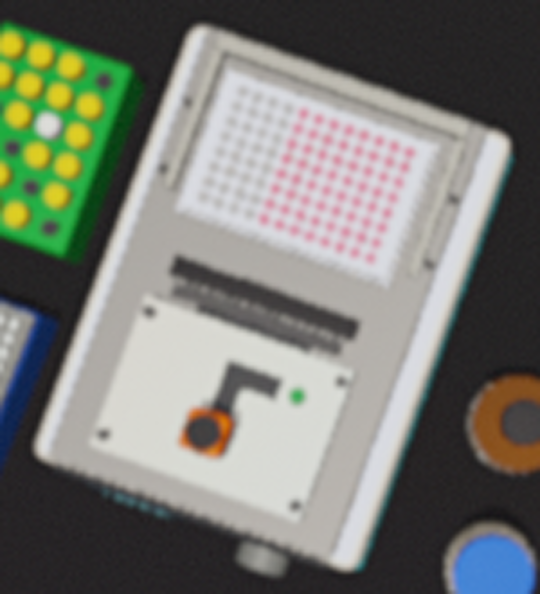

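View pics/sidec.png

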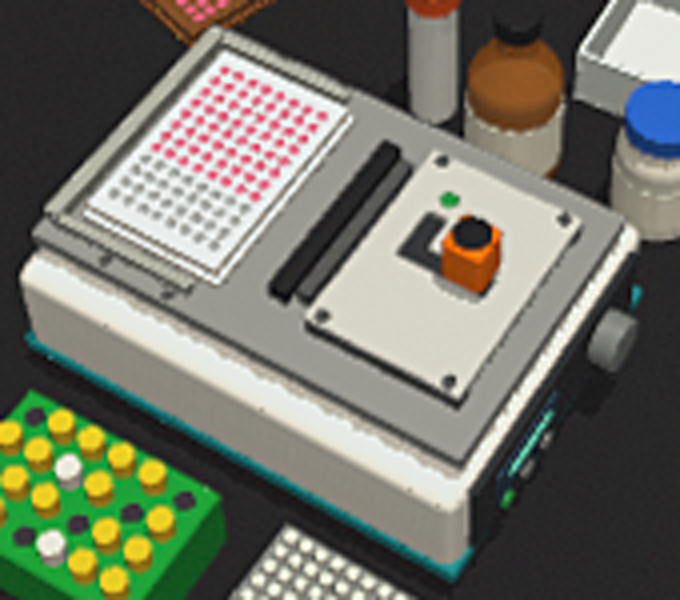

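Run:
```python
from plant import snapshot
from h import *
def gate(n):
    s=snapshot(n);im=s["image"];hsv=cv2.cvtColor(im,cv2.COLOR_BGR2HSV)
    for th in (190,200,208):
        m=((hsv[...,2]>th)&(hsv[...,1]<40)).astype(np.uint8)
        k,l,st,c=cv2.connectedComponentsWithStats(m)
        c0=(255,250) if n=="top" else (320,290)
        best=[i for i in range(1,k) if st[i,4]>700 and abs(c[i][0]-c0[0])<35 and abs(c[i][1]-c0[1])<35]
        for i in best: print(n,th,st[i],c[i])
        if best:
            i=best[0]; cs=cv2.findContours((l==i).astype(np.uint8),0,2)[0][0]
            P=np.array([onz(s,p[0],.122)[:2] for p in cs],np.float32)
            r=cv2.minAreaRect(P*1000); print(r)
    g=cv2.inRange(hsv,(45,100,60),(80,255,255));k,l,st,c=cv2.connectedComponentsWithStats(g)
    for i in range(1,k):
        if 2<=st[i,4]<60 and abs(c[i][0]-c0[0])<50 and abs(c[i][1]-c0[1])<50: print("green",c[i],st[i,4],onz(s,c[i],.1225))
    o=cv2.inRange(hsv,(4,150,80),(18,255,255));k,l,st,c=cv2.connectedComponentsWithStats(o)
    for i in range(1,k):
        if st[i,4]>20 and abs(c[i][0]-c0[0])<40 and abs(c[i][1]-c0[1])<40: print("knob",c[i],st[i],onz(s,c[i],.16))
gate("top");gate("side")
```

```text
top 190 [ 225  217   73   63 2360] [260.80466102 248.22627119]
((499.2948913574219, 189.48855590820312), (124.84410858154297, 91.07394409179688), 69.69264221191406)
top 200 [ 225  218   73   62 2236] [260.76073345 248.20169946]
((499.064697265625, 189.52630615234375), (123.25312042236328, 88.72492218017578), 69.97210693359375)
top 208 [ 228  219   67   59 2083] [260.66586654 248.13682189]
((499.32452392578125, 189.52291870117188), (121.20056915283203, 86.98069763183594), 69.89251708984375)
green [282.  244.5] 6 [0.50616178 0.14767619 0.1225    ]
knob [259.55357143 253.60714286] [253 249  11  12  56] [0.48757753 0.1873327  0.16      ]
side 190 [ 292  263   68   61 1714] [324.97374562 293.81738623]
side 190 [ 220  281  154   72 1263] [290.95724466 319.33570863]
((499.22418212890625, 186.64004516601562), (123.8389892578125, 88.51107788085938), 69.92988586425781)
side 200 [ 292  263   68   61 1694] [324.88961039 293.81168831]
side 200 [ 221  282  153   71 1156] [290.20415225 319.26989619]
((499.36444091796875, 186.8375244140625), (123.32305908203125, 87.97272491455078), 69.95315551757812)
side 208 [ 292  263   68   61 1658] [324.9451146  293.88299156]
side 208 [ 221  282  153   71 1110] [290.58108108 319.35585586]
((499.143798828125, 186.89756774902344), (123.01051330566406, 87.97416687011719), 69.72526550292969)
green [326.81818182 274.45454545] 11 [0.50564955 0.14462842 0.1225    ]
green [350.5 330.5] 2 [0.43614283 0.26710145 0.1225    ]
green [348.5 333.5] 2 [0.43878614 0.2742953  0.1225    ]
green [346.5 336.5] 2 [0.44140615 0.28142576 0.1225    ]
green [344.5 339.5] 2 [0.44400317 0.28849363 0.1225    ]
knob [332.38562092 290.08496732] [325 282  15  16 153] [0.48257853 0.20814314 0.16      ]
```

```bash
cat >> h.py <<'E'
YAW=-20.1
C=np.array([.4992,.188])+.0705*np.array([np.cos(np.radians(YAW)),np.sin(np.radians(YAW))])
def toS(p):
    a=np.radians(YAW);d=np.array(p)[:2]-C
    return np.array([np.cos(a)*d[0]+np.sin(a)*d[1],-np.sin(a)*d[0]+np.cos(a)*d[1]])
def toW(q):
    a=np.radians(YAW);return C+np.array([np.cos(a)*q[0]-np.sin(a)*q[1],np.sin(a)*q[0]+np.cos(a)*q[1]])
def toolshift(obs,w):
    M=R.from_euler("xyz",obs["orientation"],degrees=True).as_matrix(); return M.T@(np.array(w)-obs["tool_pos"])
E
python3 - <<'E'
from plant import snapshot,ctrl
from h import *
t=snapshot("top");s=snapshot("side")
a=onz(t,(256.4,254.7),.16);b=onz(s,(333.5,283.2),.16)
print(C,toS(a),toS(b),tri([ray(t,(256.4,254.7)),ray(s,(333.5,283.2))]))
g=tri([ray(t,(282,244.5)),ray(s,(326.8,274.45))]);print("green",g,toS(g))
o=ctrl.get_obs()
for q in ((-.14,0),(-.135,0),(-.13,0)): 
    w=toW(q); print(q,w,toolshift(o,[*w,.20]))
E
```

```text
[0.56540614 0.16377199] [-0.08521623  0.00030806] [-0.08647463 -0.00208816] [0.48437236 0.19294646 0.16176492]
green [0.5056246  0.14731994 0.12600238] [-0.0504866  -0.03599454]
(-0.14, 0) [0.43393295 0.21188435] [0.31687823 0.31047255 0.02645914]
(-0.135, 0) [0.43862842 0.21016605] [0.32187197 0.31022245 0.02645914]
(-0.13, 0) [0.44332389 0.20844775] [0.32686571 0.30997235 0.02645913]
```

View pics/wrist0.png

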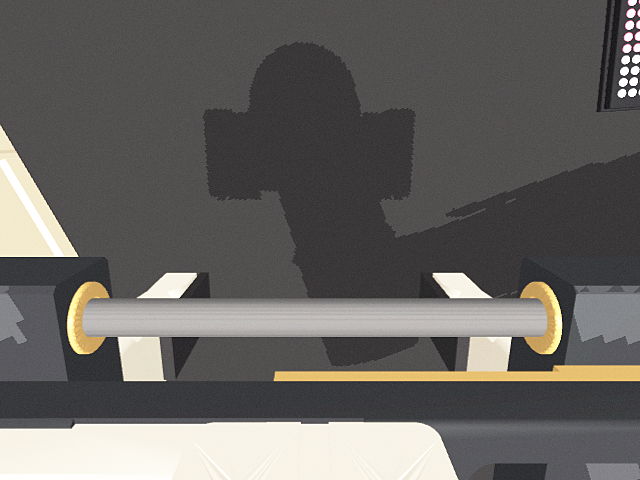

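Crop confirmed: an orange square knob with a black top, at the front of the slot, shaker frame x≈-86, y≈-0.5 mm (travel about 4 mm). The green dot's position agrees with the fitted frame. The tool's x already points nearly along the shaker's x, so I'll turn it 2.9°, shut the fingers and go above the front of the knob.

```bash
python3 -m pendant '[[0.04,0.04,0.0,0,0,-0.05,-1],[0.08,0.08,0.0,0,0,-0.05,-1],[0.12,0.12,0.0,0,0,-0.05,-1],[0.16,0.155,0.005,0,0,-0.05,-1],[0.20,0.19,0.01,0,0,-0.05,-1],[0.24,0.23,0.015,0,0,-0.05,-1],[0.28,0.27,0.02,0,0,-0.05,-1],[0.31,0.295,0.02,0,0,-0.05,-1],[0.325,0.31,0.02,0,0,-0.05,-1],[0.325,0.31,0.02,0,0,-0.05,-1],[0.325,0.31,0.02,0,0,-0.05,-1]]'
python3 - <<'E'
from plant import ctrl,snapshot
from h import *
o=ctrl.get_obs();print(o["tool_pos"],o["orientation"],toS(o["tool_pos"]),toolshift(o,[*toW((-.124,-.0005)),.138]))
for n in("wrist","side"):
    s=snapshot(n); cv2.imwrite(f"pics/{n}1.png",s["image"])
a=cv2.imread("pics/side1.png")[150:400,200:450];cv2.imwrite("pics/side1c.png",cv2.resize(a,None,fx=2.4,fy=2.4,interpolation=2))
E
```

```text
clock: 1.72
tool_pos: [0.4417, 0.2096, 0.2067]
orientation: [-180.0, -0.0, -20.1]
force: [0.5, 0.5, -0.5]
opening: 0.0005
[0.44165078 0.2095792  0.20668529] [-1.79978735e+02 -5.90140630e-03 -2.01115738e+01] [-0.13196004  0.00048755] [0.00795316 0.00101144 0.06868574]
```

View pics/wrist1.png

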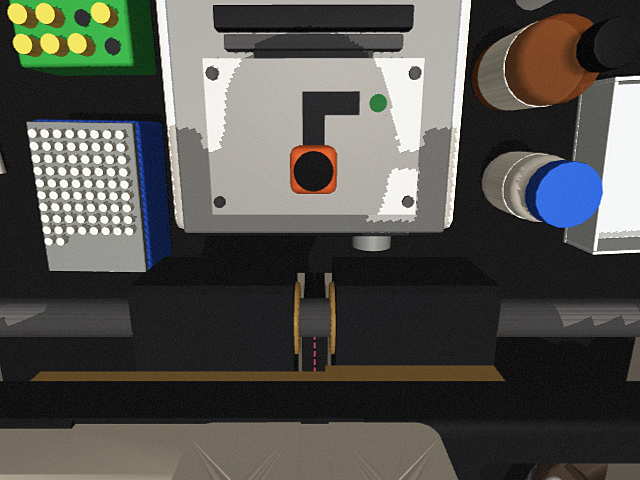

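View pics/side1c.png

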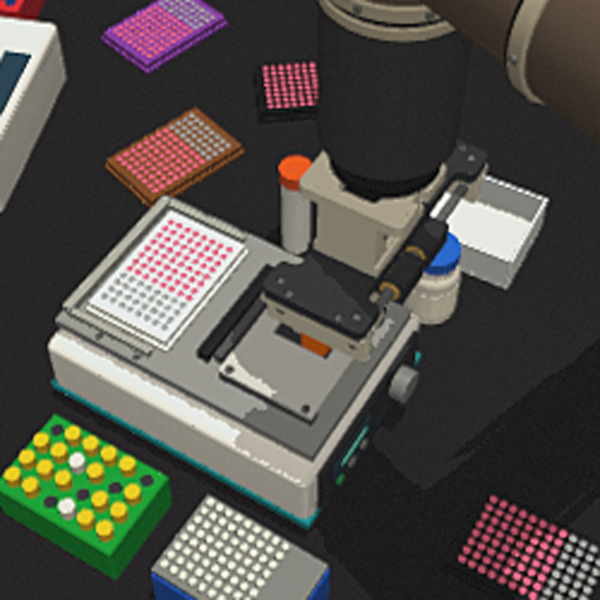

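Wrist view: knob (313,170) is centred on the fingers, and the gate plate is square with the image, so the yaw is right. Green dot at (378,103). Descending in front of the knob.

```bash
python3 -m pendant '[[0.004,0.001,0.03,0,0,0,-1],[0.004,0.001,0.055,0,0,0,-1],[0.004,0.001,0.068,0,0,0,-1],[0.004,0.001,0.068,0,0,0,-1]]'
python3 - <<'E'
from plant import ctrl,snapshot
from h import *
o=ctrl.get_obs();print(toS(o["tool_pos"]),o["force"])
s=snapshot("wrist"); s["T"]=np.eye(4);s["T"][:3,:3]=R.from_euler("xyz",o["orientation"],degrees=True).as_matrix();s["T"][:3,3]=o["tool_pos"]
cv2.imwrite("pics/wrist2.png",s["image"])
hsv=cv2.cvtColor(s["image"],cv2.COLOR_BGR2HSV);g=cv2.inRange(hsv,(45,100,40),(85,255,255));k,l,st,c=cv2.connectedComponentsWithStats(g)
for i in range(1,k):
    if st[i,4]>60: print(c[i],st[i],toS(onz(s,c[i],.1225)))
E
```

```text
clock: 2.33
tool_pos: [0.4447, 0.2071, 0.138]
orientation: [179.9, 0.0, -20.1]
force: [-0.6, 0.5, -0.8]
opening: 0.0004
[-0.12825707 -0.00083822] [-0.57980671  0.45211006 -0.77766461]
[56.38635982 34.87821267] [   0    0  109   68 5953] [-0.02562811  0.10202932]
[399.80597015 100.42857143] [388  88  24  25 469] [-0.05002261 -0.03491376]
```

View pics/wrist2.png

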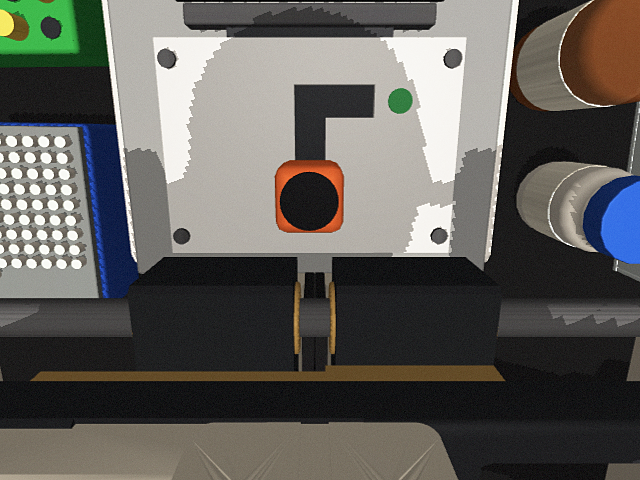

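Slot corner (310,100), green dot (400,100), knob (310,197): the knob is aligned with the fingers to within about 1 mm. Now pushing to the rear in steps.

```bash
python3 -m pendant '[[0.008,-0.001,0,0,0,0,-1],[0.016,-0.001,0,0,0,0,-1],[0.022,-0.001,0,0,0,0,-1],[0.027,-0.001,0,0,0,0,-1],[0.031,-0.001,0,0,0,0,-1]]'
python3 - <<'E'
from plant import ctrl,snapshot
from h import *
o=ctrl.get_obs();print(toS(o["tool_pos"]),o["force"])
cv2.imwrite("pics/wrist3.png",snapshot("wrist")["image"])
E
```

```text
clock: 3.0
tool_pos: [0.4747, 0.1976, 0.1391]
orientation: [-179.9, 0.0, -20.1]
force: [-6.2, 3.1, 4.9]
opening: 0.0006
[-0.09682917  0.00058037] [-6.16725839  3.1227242   4.86149315]
```

View pics/wrist3.png

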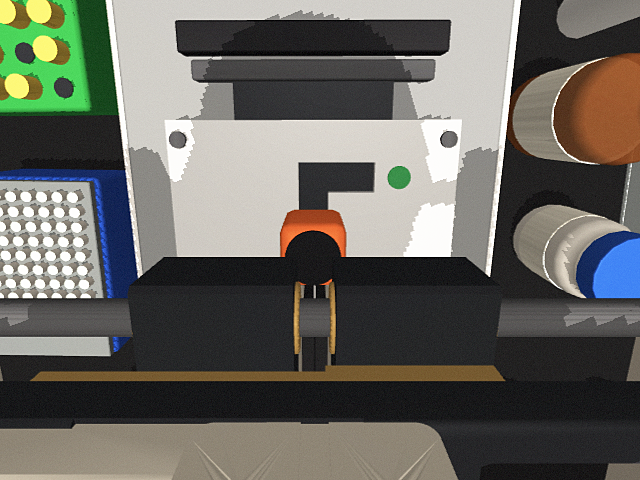

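Contact, about 7 N, and the knob is moving with the fingers. Continuing.

```bash
python3 -m pendant '[[0.004,0,0,0,0,0,-1],[0.008,0,0,0,0,0,-1],[0.012,0,0,0,0,0,-1],[0.016,0,0,0,0,0,-1],[0.019,0,0,0,0,0,-1],[0.021,0,0,0,0,0,-1]]'; python3 -m pendant '[[0.002,0,0,0,0,0,-1],[0.003,0,0,0,0,0,-1]]'
python3 - <<'E'
from plant import ctrl,snapshot
from h import *
o=ctrl.get_obs();print(toS(o["tool_pos"]),o["force"])
cv2.imwrite("pics/wrist4.png",snapshot("wrist")["image"])
E
```

```text
clock: 3.8
tool_pos: [0.4941, 0.1904, 0.139]
orientation: [-179.9, 0.1, -20.1]
force: [-7.5, 3.9, 6.9]
opening: 0.0006
clock: 4.05
tool_pos: [0.4967, 0.1895, 0.139]
orientation: [-179.9, 0.1, -20.1]
force: [-9.0, 4.9, 6.6]
opening: 0.0002
[-0.07338553  0.00051713] [-8.96396632  4.875721    6.55098568]
```

View pics/wrist4.png

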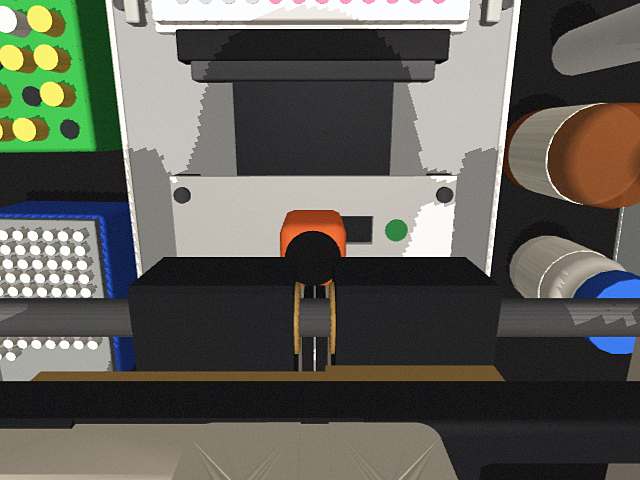

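The jaw has reached the plate and the force is rising to 10 N, so it's in the spring zone. Going on in 1 mm steps until the wall stops it.

```bash
for i in 1; do python3 -m pendant '[[0.001,0,0,0,0,0,-1],[0.002,0,0,0,0,0,-1]]'; done; python3 -m pendant '[[0.001,0,0,0,0,0,-1],[0.001,0,0,0,0,0,-1]]'; python3 -m pendant '[[0.001,0,0,0,0,0,-1],[0.001,0,0,0,0,0,-1]]'
```

```text
clock: 4.35
tool_pos: [0.4984, 0.1889, 0.1391]
orientation: [-179.9, 0.1, -20.1]
force: [-9.3, 4.8, 7.6]
opening: 0.0006
clock: 4.6
tool_pos: [0.4989, 0.1886, 0.139]
orientation: [-179.9, 0.1, -20.1]
force: [-10.5, 6.3, 8.6]
opening: 0.0004
clock: 4.85
tool_pos: [0.4992, 0.1885, 0.139]
orientation: [-179.9, 0.2, -20.1]
force: [-14.3, 8.3, 10.7]
opening: 0.0005
```

```bash
python3 -m pendant '[[0.001,0,0,0,0,0,-1],[0.001,0,0,0,0,0,-1]]'
python3 - <<'E'
from plant import ctrl,snapshot
from h import *
o=ctrl.get_obs();print(toS(o["tool_pos"]),o["force"],R.from_euler("xyz",o["orientation"],degrees=True).as_matrix())
for n in("wrist","side"):
    s=snapshot(n); cv2.imwrite(f"pics/{n}5.png",s["image"])
a=cv2.imread("pics/side5.png")[200:400,200:400];cv2.imwrite("pics/side5c.png",cv2.resize(a,None,fx=3,fy=3,interpolation=2))
E
```

```text
clock: 5.1
tool_pos: [0.4993, 0.1884, 0.139]
orientation: [-180.0, 0.2, -20.1]
force: [-20.2, 9.3, 14.0]
opening: 0.0005
[-0.07050854  0.00041086] [-20.16452269   9.33572032  14.01869361] [[ 9.38907952e-01 -3.44148150e-01 -3.72944138e-03]
 [-3.44142229e-01 -9.38915072e-01  2.14774062e-03]
 [-4.24076969e-03 -7.33072477e-04 -9.99990739e-01]]
```

View pics/wrist5.png

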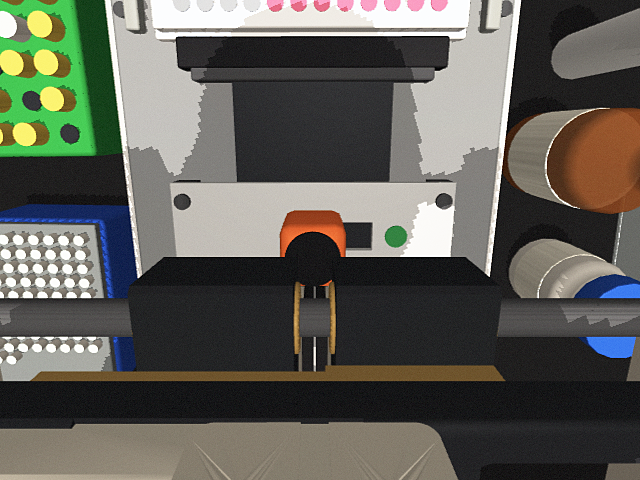

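View pics/side5c.png

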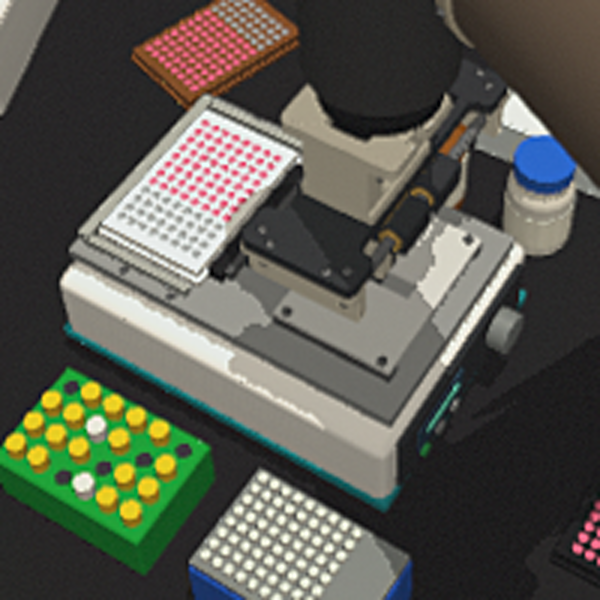

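Wall reached: 22 N, TCP stopped at x -70.5, as predicted for the corner, with the plate against the rear stop. The knob (313,245) is now level with the short leg (358,236). Backing off, then going round to the knob's left face.

```bash
python3 -m pendant '[[-0.008,0,0,0,0,0,-1],[-0.018,0,0,0,0,0,-1],[-0.018,-0.02,0,0,0,0,-1],[-0.018,-0.045,0,0,0,0,-1],[-0.018,-0.047,0,0,0,0,-1],[-0.005,-0.047,0,0,0,0,-1],[0.01,-0.047,0,0,0,0,-1],[0.017,-0.047,0,0,0,0,-1],[0.017,-0.047,0,0,0,0,-1]]'
python3 - <<'E'
from plant import ctrl,snapshot
from h import *
o=ctrl.get_obs();print(toS(o["tool_pos"]),o["force"])
for n in("wrist","top"):
    s=snapshot(n); cv2.imwrite(f"pics/{n}6.png",s["image"])
E
```

```text
clock: 6.32
tool_pos: [0.5344, 0.2249, 0.1383]
orientation: [180.0, 0.0, -20.2]
force: [0.5, -1.0, -0.5]
opening: 0.0005
[-0.05009871  0.04672369] [ 0.5023971  -0.97218106 -0.50334984]
```

View pics/wrist6.png

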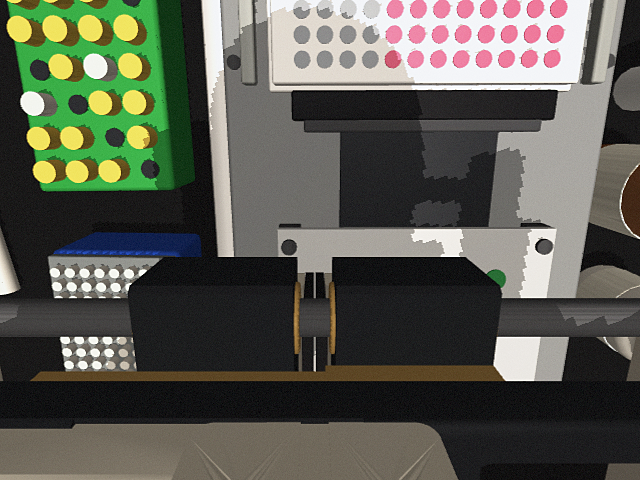

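Free air, no force. Now pushing to the shaker's right (tool +y).

```bash
python3 -m pendant '[[0,0.006,0,0,0,0,-1],[0,0.011,0,0,0,0,-1],[0,0.014,0,0,0,0,-1],[0,0.017,0,0,0,0,-1]]'; python3 -m pendant '[[0,0.003,0,0,0,0,-1],[0,0.006,0,0,0,0,-1]]'; python3 -c "
from plant import ctrl
from h import *
o=ctrl.get_obs();print(toS(o['tool_pos']),o['force'])"
```

```text
clock: 6.92
tool_pos: [0.5279, 0.2094, 0.1387]
orientation: [-180.0, -0.0, -20.1]
force: [0.0, 0.3, 0.4]
opening: 0.0006
clock: 7.18
tool_pos: [0.5263, 0.2047, 0.1387]
orientation: [-179.9, -0.0, -20.1]
force: [0.0, 5.6, -0.6]
opening: 0.0006
[-0.05078608  0.02500068] [ 0.03492872  5.58138925 -0.58653965]
```

```bash
python3 -m pendant '[[0,0.003,0,0,0,0,-1],[0,0.006,0,0,0,0,-1],[0,0.009,0,0,0,0,-1],[0,0.012,0,0,0,0,-1]]'; python3 -m pendant '[[0,0.003,0,0,0,0,-1],[0,0.005,0,0,0,0,-1]]'; python3 -c "
from plant import ctrl
from h import *
o=ctrl.get_obs();print(toS(o['tool_pos']),o['force'])"
```

```text
clock: 7.68
tool_pos: [0.5219, 0.1925, 0.1387]
orientation: [-180.0, -0.0, -20.1]
force: [0.6, 3.6, -0.1]
opening: 0.0005
clock: 7.92
tool_pos: [0.5204, 0.1882, 0.1387]
orientation: [-179.9, -0.0, -20.1]
force: [0.9, 10.3, -0.9]
opening: 0.0005
[-0.05070299  0.00750796] [ 0.90118881 10.2534546  -0.89254976]
```

```bash
python3 -m pendant '[[0,0.001,0,0,0,0,-1],[0,0.001,0,0,0,0,-1]]'; python3 -m pendant '[[0,0.001,0,0,0,0,-1],[0,0.001,0,0,0,0,-1]]';python3 -m pendant '[[0,0.001,0,0,0,0,-1],[0,0.001,0,0,0,0,-1]]'
python3 - <<'E'
from plant import ctrl,snapshot
from h import *
o=ctrl.get_obs();print(toS(o["tool_pos"]),o["force"])
for n in("wrist","top"):
    s=snapshot(n); cv2.imwrite(f"pics/{n}7.png",s["image"])
E
```

```text
clock: 8.18
tool_pos: [0.5204, 0.1883, 0.1387]
orientation: [-179.9, -0.0, -20.1]
force: [1.3, 9.0, -0.6]
opening: 0.0005
clock: 8.43
tool_pos: [0.5204, 0.1881, 0.1388]
orientation: [-179.8, -0.1, -20.1]
force: [0.7, 10.8, -2.7]
opening: 0.0005
clock: 8.68
tool_pos: [0.5203, 0.1879, 0.1388]
orientation: [-179.7, -0.1, -20.1]
force: [2.9, 14.6, -3.5]
opening: 0.0004
[-0.05063122  0.00720863] [ 2.86718582 14.58542537 -3.5382001 ]
```

View pics/wrist7.png

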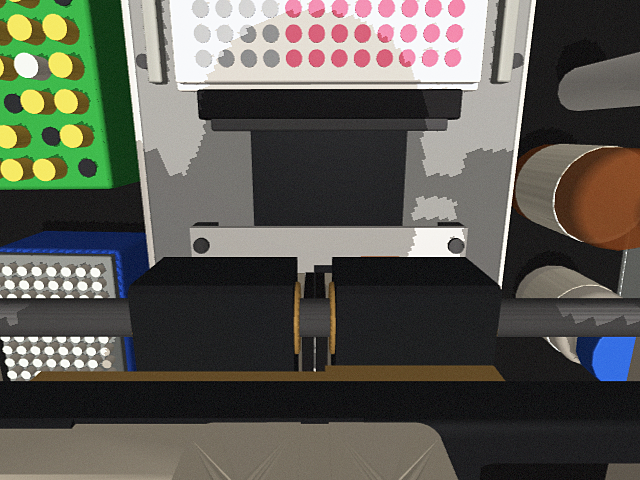

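Stopped at TCP y 7 mm with the force rising. This looks like the end wall, but it could be jammed. Pressing slightly more, then backing off and looking.

```bash
python3 -m pendant '[[0,0.002,0,0,0,0,-1],[0,0.002,0,0,0,0,-1],[0,0.002,0,0,0,0,-1]]'; python3 -m pendant '[[0,-0.01,0,0,0,0,-1],[0,-0.025,0,0,0,0,-1],[-0.03,-0.03,0,0,0,0,-1],[-0.07,-0.03,0,0,0,0,-1],[-0.085,-0.01,-0.03,0,0,0,-1],[-0.085,0,-0.06,0,0,0,-1],[-0.085,0.0,-0.06,0,0,0,-1],[-0.085,0.0,-0.06,0,0,0,-1]]'
python3 - <<'E'
from plant import ctrl,snapshot
from h import *
o=ctrl.get_obs();print(toS(o["tool_pos"]),o["force"])
s=snapshot("wrist"); s["T"]=np.eye(4);s["T"][:3,:3]=R.from_euler("xyz",o["orientation"],degrees=True).as_matrix();s["T"][:3,3]=o["tool_pos"]
cv2.imwrite("pics/wrist8.png",s["image"])
hsv=cv2.cvtColor(s["image"],cv2.COLOR_BGR2HSV)
for nm,lo,hi,z in(("green",(45,100,40),(85,255,255),.1225),("knob",(4,150,80),(18,255,255),.16)):
  g=cv2.inRange(hsv,lo,hi);k,l,st,c=cv2.connectedComponentsWithStats(g)
  for i in range(1,k):
    if st[i,4]>60: print(nm,c[i],st[i],toS(onz(s,c[i],z)))
for q,z in(((-.05,-.02),.16),((-.05,-.0215),.16),((-.05,-.037),.1225)): print(q,proj(s,[*toW(q),z]))
E
```

```text
clock: 9.15
tool_pos: [0.5203, 0.1876, 0.139]
orientation: [-179.5, -0.1, -20.1]
force: [2.0, 19.6, -5.2]
opening: 0.0003
clock: 10.15
tool_pos: [0.4384, 0.2122, 0.1981]
orientation: [179.9, 0.0, -20.1]
force: [0.3, -0.8, -0.9]
opening: 0.0004
[-0.13589529  0.00182137] [ 0.26002455 -0.84359637 -0.86924126]
green [92.09266834 38.15859031] [   4    0  149   69 6356] [-0.02190685  0.12105679]
knob [563.99376892  50.46252448] [ 525    2   87   95 5617] [-0.03464002 -0.10976043]
knob [357.77083333  87.18830128] [ 334   57   54   56 1248] [-0.05029638 -0.0172721 ]
knob [296.73076923 300.75384615] [294 282   7  40 130] [-0.15609648  0.01190189]
knob [331.9047619  300.68253968] [329 283   6  40 126] [-0.1560525  -0.00655034]
knob [296.36082474 339.01030928] [294 325   6  29  97] [-0.17826766  0.01233074]
knob [332.26262626 339.        ] [330 324   6  30  99] [-0.17825832 -0.00698999]
knob [369.87554905 373.77598829] [ 212  366  291   15 2049] [-0.19942716 -0.02795949]
knob [ 79.59770115 376.10574713] [ 31 372  93   9 435] [-0.20090311  0.13219282]
knob [166.9625     376.09791667] [121 372  92   9 480] [-0.20089186  0.08398467]
(-0.05, -0.02) [363.7205731   86.50793937]
(-0.05, -0.0215) [366.98260036  86.50919561]
(-0.05, -0.037) [386.51219784  93.9203432 ]
```

View pics/wrist8.png

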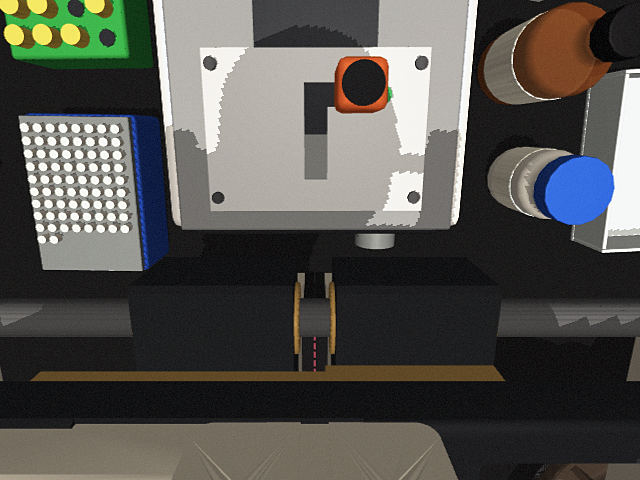

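Run:
```python
from plant import ctrl,snapshot
from h import *
o=ctrl.get_obs()
s=snapshot("wrist"); s["T"]=np.eye(4);s["T"][:3,:3]=R.from_euler("xyz",o["orientation"],degrees=True).as_matrix();s["T"][:3,3]=o["tool_pos"]
im=s["image"]
g=cv2.cvtColor(im,cv2.COLOR_BGR2GRAY)[50:120,325:395]
k,l,st,c=cv2.connectedComponentsWithStats((g<40).astype(np.uint8))
for i in range(1,k):
    if st[i,4]>300: u=c[i]+[325,50]; print("disc",u,st[i],toS(onz(s,u,.16)))
for u in((209.5,63),(421.5,63),(218,198),(413.5,198)): print(u,toS(onz(s,u,.122)))
print("slot edges", [toS(onz(s,(x,165),.122)) for x in(305,327)])
t=snapshot("top");d=snapshot("side");cv2.imwrite("pics/t9.png",cv2.resize(t["image"][135:300,200:350],None,fx=3.6,fy=3.6,interpolation=2));cv2.imwrite("pics/s9.png",cv2.resize(d["image"][225:375,215:385],None,fx=4,fy=4,interpolation=2))
cv2.imwrite("pics/w9.png",cv2.resize(im[30:150,270:440],None,fx=4,fy=4,interpolation=2))
```

```text
disc [363.04358974  81.75833333] [  17    9   43   47 1560] [-0.04808465 -0.01970402]
(209.5, 63) [-0.03430925  0.05916736]
(421.5, 63) [-0.03425077 -0.05537215]
(218, 198) [-0.10786874  0.05888118]
(413.5, 198) [-0.10784657 -0.05554455]
slot edges [array([-0.08876405,  0.00787306]), array([-0.08876056, -0.00474648])]
```

View pics/w9.png

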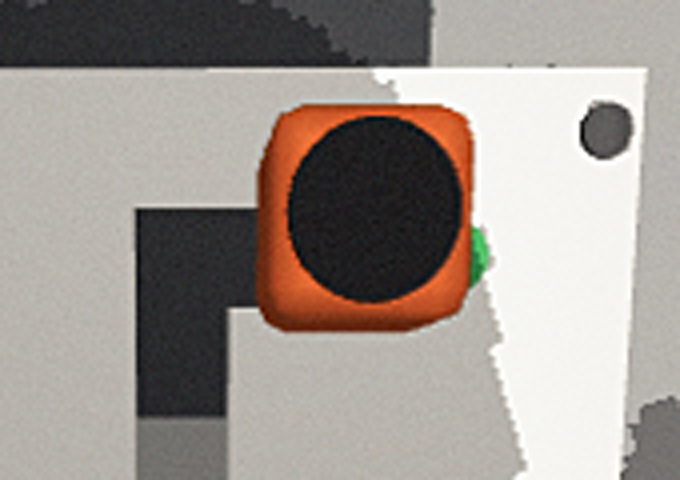

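View pics/s9.png

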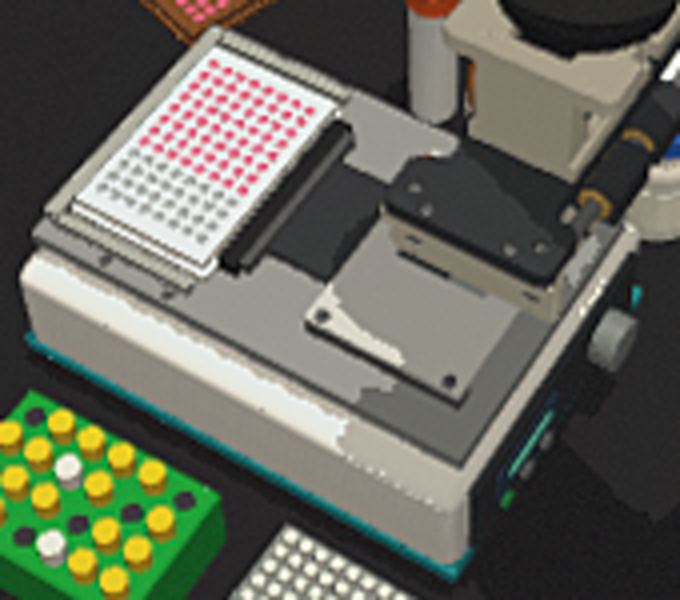

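View pics/t9.png

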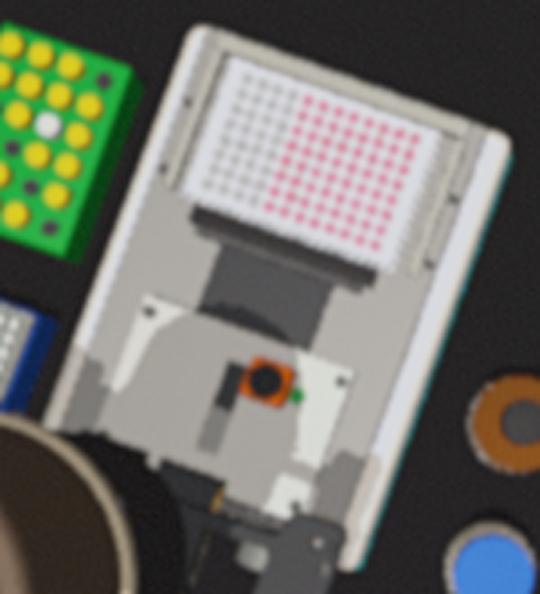

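The knob is 21.4 mm right of the gate centreline (end stop 21.5), and it stopped moving as the force rose to 20 N. The jaw lies against the plate, the plate sits square at the rear stop, and the robot touches nothing. Handing in.

```bash
python3 -c "
from plant import ctrl
print(ctrl.close_job()); o=ctrl.get_obs(); print(o['clock'],o['force'])"
```

```text
the job is handed in; nothing more can be done
None
the job is handed in; nothing more can be done
```

The plate is clamped, and I handed the job in at about 10.3 s of robot time. With the fingers shut, I pushed the knob along the slot to the corner, where the force rose to 22 N against the wall. I then went round to its left face and pushed it right to the end of the short leg, about 20 N against the end wall, and backed the gripper away.

**Knob:** the last wrist picture put it 21.4 mm right of the slot's centreline, against an end stop of 21.5 mm. It also showed the knob 2.5 mm rearward of the corner line, where the slot allows 1.5 mm; that is within the camera error.

**Plate:** the last top and side pictures show the jaw against the white plate and the plate square at the rear stop. I judged this by eye and did not measure it.

**Bystanders:** I saw no sign of anything else moved, but I did not measure their positions.

**Disagreement:** my first fit of the shaker's position was off by about 2 mm sideways compared with the wrist camera. I took the final knob position relative to the gate plate's own holes, so this did not affect it.

The force read near zero once the gripper had backed away. Handing in reported no verdict, and no reading was possible after it.

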